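Turn the stop-motion figure one click and take the frame

ROBOT

A 6-joint arm with a two-finger parallel gripper is mounted at the origin on the work surface. World frame = base frame: x ahead of the robot, y to its left, z up, the work surface at z = 0. Lengths are in m, angles in degrees, forces in N, time in s.
With the tool pointing down it reaches from about 0.275 to 0.825 m from the base axis. Payload 4.9 kg.
Tool frame: the origin (TCP) lies midway between the tips of the shut fingers; the grasp point (between the pads) lies 19 mm behind it; z points along the fingers, y is the direction in which the jaws open and shut (so a half turn about z gives the same grasp; the last joint's range is limited). The gripper opens to 85 mm and grips with 20 to 120 N. Pads are 22 mm wide; open, the fingers measure 114 mm over their backs; the gripper's body (76 mm by 85 mm) begins 54 mm behind the grasp point. The pads swing forward as they close: fully open they stand 13 mm farther back than shut.
Start: joints at [-84.809, 18.69, -11.035, 60.275, 0, 82.311], TCP at [0.123, -0.536, 0.231] pointing down, gripper open.
Joint ranges: [-152.03, 152.03], [-55.5, 102.48], [-74.3, 77.21], [-110.64, 120.58], [-84.22, 78.4], [-180, 180]. Speed limits (degrees/s): [147.25, 147.25, 180, 180, 180, 180].

INTERFACE

Orientations are given as a 3x3 rotation matrix whose columns are the frame's x, y, z axes.
In Python, from station import monitor, viewer, job gives the robot as it stands. The module is installed in compiled form; this text tells all that it offers.
- The arm moves only by the tool carry_out, never from a script. Its argument "targets" is a list of rows, each an object with "dp": the shift along the tool's x, y, z in cm, a list of three; "dr": the turn, a rotation vector about the tool's x, y, z in rad, a list of three; "gripper": the opening, from 0 (shut) to 1 (fully open). In form: [{"dp": [dx, dy, dz], "dr": [rx, ry, rz], "gripper": gripper}, ...]. A call has 1 to 20 rows; each row is the pose to reach, as a shift and turn from the pose commanded when the call began, along the tool's axes at that moment; what a row does not reach only later rows make up. A row lasts 1/10 s, in which the tool goes at most 50 mm and 8.59 degrees, less where a joint would pass 70% of its speed; a pose out of reach is approached as far as the arm can. A call with a gripper value outside its range is refused whole. The fingers move at their own pace and stop on an object; "force" is the grip in N (left out, the last holds). Time passes only in rows, so rows that repeat a pose let the fingers close. It gives the time, the measured TCP pose, the force and the opening at its end, in the units of the state.
- monitor.sense(): the state, without advancing time (a new reading comes with each control period).
- viewer.snapshot(name): name is "side" or "top"; returns a dict with "image" (420x560x3 uint8, blue, green, red), "fx", "fy", "cx", "cy" (pixels), "D" ([k1, k2, p1, p2, k3] as OpenCV has them; the pictures are not rectified), "extrinsics" (4x4, takes a point from world to camera coordinates). Camera axes: x right, y down, z forward; pixel columns grow to the right and rows downward; lengths in m; the calibration is good to about 2 mm. A picture is of the moment at which its call begins. There is no depth.
- job.sign_off(): hands the job in, once; it reports no verdict.
The state is a dict: "clock": time; "joint_positions": joint angles; "qvel": joint speeds; "joint_torque": joint torques, N m; "position": TCP position; "tcp_rot": TCP orientation; "contact_force": force on the tool from outside, world axes, zero at the start; "torque": the same for the moment, N m; "gripper_width": finger opening in m.
Only numpy, scipy, OpenCV 4.12 (cv2) and the standard library are available. Lean on these libraries where they do the work, as an engineer would, in place of code of your own. Each camera call takes 0.05 s, during which the arm holds its last target. There are 200 camera calls.

TASK

On the blue animation stage, turn the big knurled dial one click with a fingertip, in whichever direction makes the figure turn to face the little tree, and leave the dial settled in that detent. Then press the button on the shutter remote all the way down to take the frame, and let it come back up. Do not touch the figure, and leave the tree, barrel and the other things on the desk where they are.

Things in the scene. Friction and masses are not known exactly. Their poses are not given: they have to be found in the camera images.
- rig: Blue stage deck, 300 x 230 mm, top face 40 mm above the desk, fixed. Origin on the desk surface; its x axis runs from the dial to the figure (the deck reaches from -165 to +135 mm along x and 115 mm either way along y), z up. The dial's axis is at x = -100 mm, y = 0; the figure's turntable axis at x = +70 mm, y = 0.
- dial_top (a point): Centre of the top face of the dial, 62 mm above the desk: a flat black disc 100 mm across, 22 mm thick, knurled rim, lying on the deck, vertical axis; too wide to pinch. A fingertip pressed on its flat top near the rim with 5 to 10 N and swept round the axis drags it. At the start the white line on it points at the middle of five white deck marks. This point's x axis turns with the dial.
- dial (a joint): Dial angle in rad, positive counter-clockwise from above. Detents every 0.524 rad (30 degrees): -1.047, -0.524, 0, 0.524, 1.047; it starts in or close to 0. About 0.1 N m takes it over the hump halfway between two detents; past that it pulls itself into the next when let go. Stops at +-1.3.
- figure (a joint): Angle of the figure on its turntable in rad, positive counter-clockwise seen from above, always twice the dial angle. At 0 the figure looks along the stage's +x axis, away from the dial; at +1.047 it looks at the prop on the stage's +y side, at -1.047 at the prop on the -y side.
- figure_head (a point): Centre of the head of the figure, a slender man about 165 mm tall pinned upright on an 84 mm turntable (do not touch); the head is 197 mm above the desk, on the turntable's axis. Its own x axis is the way the figure looks.
- tree: Toy fir tree, three dark green stacked cones on a wooden foot, 104 mm tall, 48 mm across, loose on the deck, to the +y or the -y side of the stage, 90 mm from the turntable's axis and 60 degrees off the stage's +x axis. Origin at the centre of its underside, z up.
- barrel: Toy wooden barrel, 48 mm tall, 42 mm across, loose on the deck in the mirror-image place on the other side. Origin at the centre of its underside, z up.
- shutter_top (a point): Centre of the top of the shutter button, 42 mm above the desk when up: a round white button 32 mm across in a black ring on a grey remote (75 x 60 x 20 mm box, fixed to the desk), pressed straight down.
- shutter (a joint): Travel of the shutter button in m: 0 up, 0.006 fully down; sprung, about 5 N holds it fully down.
- bottle: Clear water bottle, 66 mm across, 190 mm tall, standing loose on the desk. Origin at the centre of its underside.
- clay: Purple modelling block, 50 x 40 x 32 mm, loose on the desk. Origin at the centre of its underside.
- screwdriver: Screwdriver 170 mm long, lying loose on the desk. Origin at the middle of its underside.
There are look-alikes about, which are no part of the job. What is shaped like the tree but orange or purple is not meant.

How it is judged (in metres and radians):
On the way, in this order (a step that is already met when the one before it is completed fails the run):
1. a fingertip is on the dial (contact force between the fingers and dial above 0.5 N), for 0.05 s.
2. the dial rests in the next detent on the tree's side, let go (contact force between the fingers and dial below 0.1 N and ((y of tree in the frame of rig above 0 m and value of joint dial between 0.42 and 0.63 rad) or (y of tree in the frame of rig below 0 m and value of joint dial between -0.63 and -0.42 rad))), for 0.2 s.
3. the shutter button is pressed fully down by the fingers (value of joint shutter above 0.005 m and contact force between the fingers and shutter above 0.5 N), for 0.05 s.
At the end, for the whole second after the job is handed in: The dial rests within 0.1 rad of the detent next to its start on the tree's side (figure facing the tree), the shutter button has been pressed after that and is up again, tree and barrel stand within 12 mm of where they began, the bottle stands (((y of tree in the frame of rig above 0 m and value of joint dial between 0.42 and 0.63 rad) or (y of tree in the frame of rig below 0 m and value of joint dial between -0.63 and -0.42 rad)) and velocity of joint dial between -0.05 and 0.05 rad/s and value of joint shutter below 0.0015 m and distance of each of tree, barrel from where it was at the start of the episode below 0.012 m and angle between each of tree, barrel, bottle's own z axis and vertical below 0.2 rad); the robot touches nothing.
It fails at once if the shutter was pressed before the dial stood in the tree's detent (value of joint shutter above 0.004 m and not ((y of tree in the frame of rig above 0 m and value of joint dial between 0.42 and 0.63 rad) or (y of tree in the frame of rig below 0 m and value of joint dial between -0.63 and -0.42 rad))).
It fails at once if the robot touched the figure (contact force between any of the fingers, the arm and figure above 0.5 N).
It fails at once if the tree, barrel or another loose thing was moved or lifted (distance of any of tree, barrel from where it was at the start of the episode above 0.012 m or distance of any of bottle, clay, screwdriver from where it was at the start of the episode above 0.02 m).
It also fails if it takes over 45 s, if anything falls off the work surface, if the arm or the gripper's body presses on something with over 40 N, if the wrist force passes 120 N, or if a joint passes its speed limit or range.

## Working session

There is one attempt and no reset: what is moved stays moved. The work goes in short steps, Python scripts to look and compute and a tool call to move; the robot and the scene stay as the last step left them, time stands still between calls to the robot, and variables do not carry over. Pictures are saved under pics/ and viewed, about 8 in all and at most 12, crops included, and the job is handed in when it is done.

Besides the shell and the picture viewer there is one more tool, called after "Call:" as name(argument=value, ...), one argument or row to a line, values as JSON. carry_out: Moves the arm, as the interface text tells. Its arguments: {"type":"object","properties":{"targets":{"type":"array","items":{"type":"object","properties":{"dp":{"type":"array","items":{"type":"number"}},"dr":{"type":"array","items":{"type":"number"}},"gripper":{"type":"number"}}}},"force":{"type":"number"}},"required":["targets"]}

```bash
mkdir -p pics; cat > h.py <<'E'
import numpy as np, cv2
from station import monitor, viewer, job
def snap(n,f=None):
    s=viewer.snapshot(n)
    if f: cv2.imwrite('pics/'+f,s['image'])
    return s
def ray(s,uv):
    K=np.array([[s['fx'],0,s['cx']],[0,s['fy'],s['cy']],[0,0,1]])
    p=cv2.undistortPoints(np.array([[uv]],float),K,np.array(s['D']))[0,0]
    E=np.array(s['extrinsics']);R=E[:3,:3];t=E[:3,3]
    return -R.T@t, R.T@np.array([p[0],p[1],1])
def onz(s,uv,z):
    c,d=ray(s,uv); return c+d*(z-c[2])/d[2]
def proj(s,P):
    K=np.array([[s['fx'],0,s['cx']],[0,s['fy'],s['cy']],[0,0,1]])
    E=np.array(s['extrinsics'])
    return cv2.projectPoints(np.array([P],float),cv2.Rodrigues(E[:3,:3])[0],E[:3,3],K,np.array(s['D']))[0][0,0]
E
python3 - <<'E'
from h import *
a=snap('top','t0.png');b=snap('side','s0.png')
m=monitor.sense();print(m['clock'],m['position'],m['tcp_rot'],m['contact_force'],m['gripper_width'])
for s in(a,b):print(ray(s,(280,210)))
E
```

```text
0.1 [ 0.12256261 -0.53563281  0.23058895] [[ 9.74838394e-01  2.22912714e-01 -1.65708069e-04]
 [ 2.22912702e-01 -9.74837204e-01  1.53370323e-03]
 [ 1.80343558e-04 -1.53205122e-03 -9.99998810e-01]] [ 0.32241482  0.39193806 -0.61482373] 0.08552295401627895
(array([ 0.32440902, -0.0105657 ,  1.34756254]), array([ 0.19618746, -0.01939703, -0.9804028 ]))
(array([ 0.23839835, -0.89444824,  0.95664805]), array([ 0.31022285,  0.69088507, -0.65325441]))
```

View pics/t0.png

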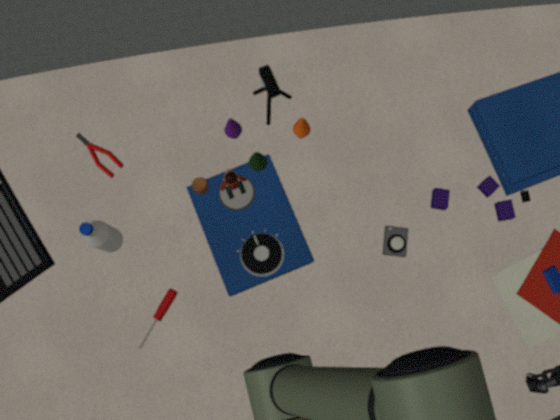

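View pics/s0.png

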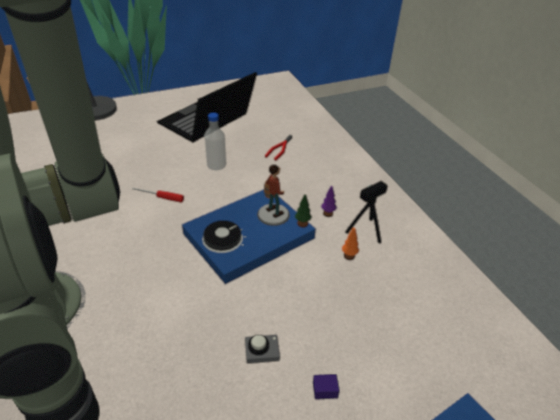

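The top view shows the dial at (262,254), the figure at (237,192), a dark green tree at (258,160) and the barrel at (200,186). The shutter button is at (397,243). Look-alikes of the tree are purple (233,127) and orange (302,126), both off the deck. The white turntable (237,192) could be mistaken for the dial, and the purple blocks at (440,199), (488,187) and (505,210) for each other. The tree is on the stage's right (-y) side, so the dial has to turn clockwise. I'll measure this and check it in a crop.

```bash
python3 - <<'E'
from h import *
a=snap('top');b=snap('side');im=a['image']
hsv=cv2.cvtColor(im,cv2.COLOR_BGR2HSV)
# deck
m=cv2.inRange(hsv,(100,120,50),(125,255,255));m[:,:150]=0;m[:,350:]=0
cs,_=cv2.findContours(m,cv2.RETR_EXTERNAL,cv2.CHAIN_APPROX_NONE)
c=max(cs,key=cv2.contourArea);r=cv2.minAreaRect(c);box=cv2.boxPoints(r);print('deckpx',box.tolist())
print('deck box px only')
W=np.array([onz(a,p,.04)for p in box]);print(W.round(4).tolist(),W.mean(0))
# dial: dark blob
g=im.max(2)
def blob(s,mask,box):
    x0,x1,y0,y1=box;z=np.zeros_like(mask);z[y0:y1,x0:x1]=mask[y0:y1,x0:x1]
    cs,_=cv2.findContours(z,cv2.RETR_EXTERNAL,cv2.CHAIN_APPROX_NONE);c=max(cs,key=cv2.contourArea)
    return cv2.fitEllipse(cv2.convexHull(c)),cv2.contourArea(c)
e,A=blob(a,(g<60).astype(np.uint8)*255,(225,300,220,290));print('dial',e,A,onz(a,e[0],.055))
e,A=blob(a,(im.min(2)>130).astype(np.uint8)*255,(388,408,233,253));print('btn',e,A,onz(a,e[0],.042))
bm=b['image']
e2,A=blob(b,(bm.max(2)<60).astype(np.uint8)*255,(195,250,212,258));print('dial side',e2,A,onz(b,e2[0],.058))
e2,A=blob(b,(bm.min(2)>120).astype(np.uint8)*255,(247,272,330,358));print('btn side',e2,A,onz(b,e2[0],.042))
for n,p in dict(tree=(258,163),barrel=(200,186),tt=(237,193),bottle=(110,240)).items(): print(n,onz(a,p,.05))
t=cv2.resize(im[140:310,170:430],None,fx=3,fy=3,interpolation=cv2.INTER_CUBIC);cv2.imwrite('pics/c1.png',np.clip(t*1.6,0,255))
E
```

```text
deckpx [[185.54690551757812, 188.00352478027344], [269.06903076171875, 153.8353729248047], [312.90618896484375, 260.992919921875], [229.38406372070312, 295.16107177734375]]
deck box px only
[[0.6791, 0.1937, 0.04], [0.7364, -0.0305, 0.04], [0.4466, -0.0978, 0.04], [0.3942, 0.118, 0.04]] [0.56406467 0.04584992 0.04      ]
dial ((261.1064147949219, 252.9854736328125), (39.9543342590332, 40.35004425048828), 179.28919982910156) 1178.0 [0.48372291 0.02566608 0.055     ]Traceback (most recent call last):
  File "<stdin>", line 17, in <module>
  File "<stdin>", line 14, in blob
ValueError: max() iterable argument is empty
```

```bash
python3 - <<'E'
from h import *
a=snap('top');b=snap('side');im=a['image'];bm=b['image']
def blob(s,mask,box):
    x0,x1,y0,y1=box;z=np.zeros(mask.shape,np.uint8);z[y0:y1,x0:x1]=mask[y0:y1,x0:x1]*255
    cs,_=cv2.findContours(z,cv2.RETR_EXTERNAL,cv2.CHAIN_APPROX_NONE);c=max(cs,key=cv2.contourArea)
    return cv2.fitEllipse(cv2.convexHull(c)),cv2.contourArea(c)
print(im[243,397],bm[343,259],bm[236,222])
for th in (90,100):
  e,A=blob(a,im.min(2)>th*1.1,(388,408,233,253));print('btn',e,A,onz(a,e[0],.042))
  e,A=blob(b,bm.min(2)>th,(247,272,330,355));print('btn side',e,A,onz(b,e[0],.042))
e,A=blob(b,bm.max(2)<60,(195,250,212,258));print('dial side',e,A,onz(b,e[0],.058))
for n,p in dict(tree=(258,163),barrel=(200,186),tt=(237,193),bottle=(110,240)).items(): print(n,onz(a,p,.05))
t=cv2.resize(im[140:310,170:430],None,fx=3,fy=3,interpolation=cv2.INTER_CUBIC);cv2.imwrite('pics/c1.png',np.clip(t*1.6,0,255))
E
```

```text
[125 136 136] [154 170 170] [118 126 125]
btn ((396.741943359375, 242.72569274902344), (11.283811569213867, 11.436783790588379), 34.19640350341797) 92.5 [ 0.45917792 -0.31227043  0.042     ]
btn side ((258.96527099609375, 331.7626647949219), (24.248743057250977, 32.311092376708984), 8.265751838684082) 278.5 [ 0.46851962 -0.29455715  0.042     ]
btn ((396.7095947265625, 242.7045440673828), (10.328241348266602, 10.918350219726562), 132.1158905029297) 79.5 [ 0.45924293 -0.31219966  0.042     ]
btn side ((258.97393798828125, 331.0032958984375), (24.18251609802246, 32.19913101196289), 9.624157905578613) 262.0 [ 0.46924914 -0.29268679  0.042     ]
dial side ((221.9232940673828, 234.77586364746094), (29.2406063079834, 37.22713851928711), 85.12648010253906) 639.0 [0.48102763 0.01716287 0.058     ]
tree [0.7133839  0.00104911 0.05      ]
barrel [0.67596063 0.15500315 0.05      ]
tt [0.6436025  0.06439515 0.05      ]
bottle [0.57233757 0.39797837 0.05      ][ WARN:0@1.323] global loadsave.cpp:1063 imwrite_ Unsupported depth image for selected encoder is fallbacked to CV_8U.
```

View pics/c1.png

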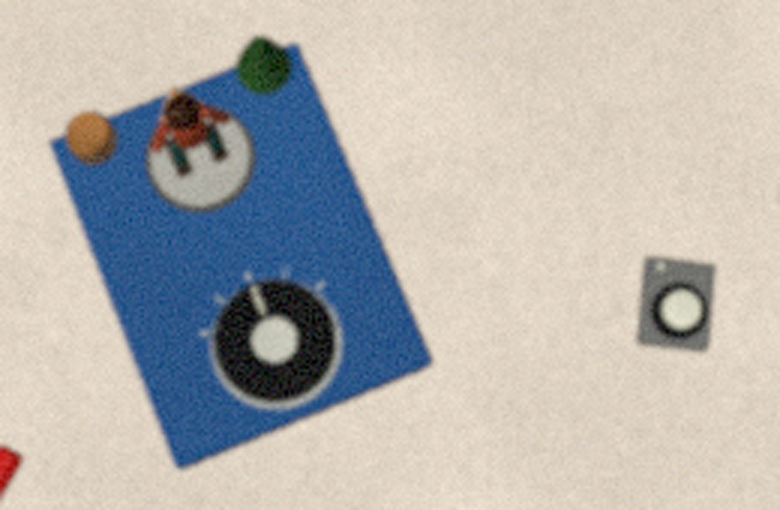

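The crop confirms the choice: dark green tree on the right (-y), white line pointing at the middle mark, button at full pixel (397,243). I'll press on the dial's near side, away from the figure, and sweep clockwise (towards +y at that side).

```bash
cat >> h.py <<'E'
C=np.array([.482,.025]); YAW=np.radians(14)
def arc(deg,r=.037,z=.062):
    t=YAW+np.radians(deg); return np.array([*(C+r*np.array([np.cos(t),np.sin(t)])),z])
def rel(P):
    m=monitor.sense(); return (np.array(m['tcp_rot']).T@(P-np.array(m['position']))*100).round(2)
E
python3 - <<'E'
from h import *
print(rel(arc(197,z=.10)))
E
```

```text
[ 44.02 -45.52  13.13]
```

Call:
carry_out(
  targets=[
    {"dp":[11,-11.4,0],"dr":[0,0,0],"gripper":0},
    {"dp":[11,-11.4,0],"dr":[0,0,0],"gripper":0},
    {"dp":[11,-11.4,0],"dr":[0,0,0],"gripper":0},
    {"dp":[11,-11.4,0],"dr":[0,0,0],"gripper":0},
    {"dp":[22,-22.8,0],"dr":[0,0,0],"gripper":0},
    {"dp":[22,-22.8,0],"dr":[0,0,0],"gripper":0},
    {"dp":[22,-22.8,0],"dr":[0,0,0],"gripper":0},
    {"dp":[33,-34.2,0],"dr":[0,0,0],"gripper":0},
    {"dp":[33,-34.2,0],"dr":[0,0,0],"gripper":0},
    {"dp":[33,-34.2,0],"dr":[0,0,0],"gripper":0},
    {"dp":[44,-45.5,0],"dr":[0,0,0],"gripper":0},
    {"dp":[44,-45.5,0],"dr":[0,0,0],"gripper":0},
    {"dp":[44,-45.5,0],"dr":[0,0,0],"gripper":0},
    {"dp":[44,-45.5,0],"dr":[0,0,0],"gripper":0},
    {"dp":[44,-45.5,0],"dr":[0,0,0],"gripper":0},
    {"dp":[44,-45.5,0],"dr":[0,0,0],"gripper":0},
    {"dp":[44,-45.5,13],"dr":[0,0,0],"gripper":0},
    {"dp":[44,-45.5,13],"dr":[0,0,0],"gripper":0},
    {"dp":[44,-45.5,13],"dr":[0,0,0],"gripper":0},
    {"dp":[44,-45.5,13],"dr":[0,0,0],"gripper":0},
  ],
)

```text
clock: 2.3
position: [0.4461, 0.0045, 0.098]
tcp_rot: [[0.975, 0.22, -0.008], [0.22, -0.975, 0.001], [-0.008, -0.003, -1.0]]
contact_force: [0.0, 0.6, -0.6]
gripper_width: 0.0
```

```bash
python3 - <<'E'
from h import *
b=snap('side');a=snap('top')
m=monitor.sense();print(m['clock'],m['position'],m['contact_force'],rel(arc(197)),rel(arc(197,z=.1)))
A=cv2.resize(a['image'][140:310,180:350],(500,500));B=cv2.resize(b['image'][150:290,160:330],(600,500))
cv2.imwrite('pics/c2.png',cv2.convertScaleAbs(cv2.resize(np.hstack([A,B]),(800,364)),alpha=1.6))
E
```

```text
2.4 [0.44986603 0.00437357 0.10180024] [ 0.44466684  0.41136484 -0.44085821] [ 0.08 -0.14  3.98] [ 0.08 -0.14  0.18]
```

View pics/c2.png

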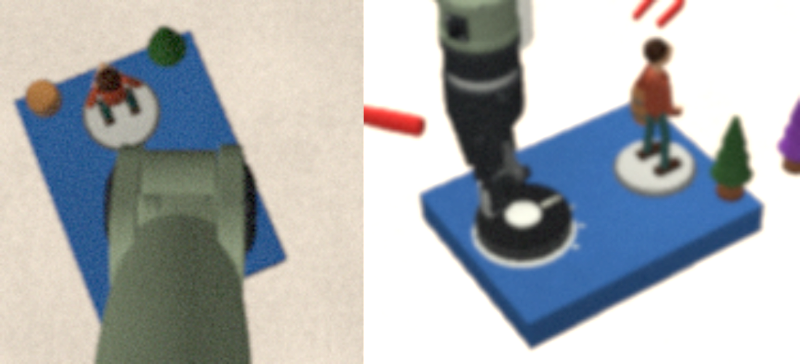

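The side crop shows the fingertip over the dial's near part, with the figure well clear. The top view of the dial is hidden by the arm. I'll lower gently.

Call:
carry_out(
  targets=[
    {"dp":[0.1,-0.1,2],"dr":[0,0,0],"gripper":0},
    {"dp":[0.1,-0.1,3.2],"dr":[0,0,0],"gripper":0},
    {"dp":[0.1,-0.1,3.6],"dr":[0,0,0],"gripper":0},
    {"dp":[0.1,-0.1,3.8],"dr":[0,0,0],"gripper":0},
    {"dp":[0.1,-0.1,3.8],"dr":[0,0,0],"gripper":0},
    {"dp":[0.1,-0.1,3.8],"dr":[0,0,0],"gripper":0},
  ],
)

```text
clock: 3.0
position: [0.4517, 0.0064, 0.0642]
tcp_rot: [[0.975, 0.223, 0.002], [0.223, -0.975, -0.0], [0.002, 0.001, -1.0]]
contact_force: [-0.1, 0.4, -0.2]
gripper_width: -0.0
```

Call:
carry_out(
  targets=[
    {"dp":[-0.1,0,0.2],"dr":[0,0,0],"gripper":0},
    {"dp":[-0.1,0,0.2],"dr":[0,0,0],"gripper":0},
    {"dp":[-0.1,0,0.2],"dr":[0,0,0],"gripper":0},
  ],
)

```text
clock: 3.3
position: [0.4508, 0.0063, 0.062]
tcp_rot: [[0.975, 0.223, 0.002], [0.223, -0.975, -0.0], [0.002, 0.001, -1.0]]
contact_force: [-0.7, 0.6, 4.9]
gripper_width: -0.0007
```

Call:
carry_out(
  targets=[
    {"dp":[0,0,0.03],"dr":[0,0,0],"gripper":0},
    {"dp":[0,0,0.03],"dr":[0,0,0],"gripper":0},
  ],
)

```text
clock: 3.5
position: [0.4508, 0.0062, 0.0619]
tcp_rot: [[0.975, 0.223, 0.002], [0.223, -0.975, -0.001], [0.002, 0.001, -1.0]]
contact_force: [0.1, 0.1, 9.3]
gripper_width: -0.0002
```

```bash
python3 - <<'E'
from h import *
m=monitor.sense();p=np.array(m['position']);print(m['contact_force'],p)
d=p[:2]-C;r=np.hypot(*d);a0=np.degrees(np.arctan2(d[1],d[0])-YAW)%360;print(r,a0)
for k in range(0,41,4):print(k,rel(arc(a0-k,r,p[2])))
E
```

```text
[0.06285839 0.09861807 9.27450331] [0.45080673 0.0062367  0.06194432]
0.03640167069697301 197.02764096639933
0 [ 0. -0. -0.]
4 [-0.07 -0.24 -0.  ]
8 [-0.12 -0.49 -0.  ]
12 [-0.16 -0.74 -0.  ]
16 [-0.18 -1.   -0.  ]
20 [-0.18 -1.25 -0.  ]
24 [-0.16 -1.5  -0.  ]
28 [-0.13 -1.76 -0.  ]
32 [-0.08 -2.01 -0.  ]
36 [-0.01 -2.25 -0.  ]
40 [ 0.08 -2.49 -0.  ]
```

Call:
carry_out(
  targets=[
    {"dp":[-0.07,-0.24,0],"dr":[0,0,0],"gripper":0},
    {"dp":[-0.12,-0.49,0],"dr":[0,0,0],"gripper":0},
    {"dp":[-0.16,-0.74,0],"dr":[0,0,0],"gripper":0},
    {"dp":[-0.18,-1.0,0],"dr":[0,0,0],"gripper":0},
  ],
)

```text
clock: 3.9
position: [0.4475, 0.0147, 0.062]
tcp_rot: [[0.975, 0.222, 0.003], [0.222, -0.975, -0.003], [0.002, 0.003, -1.0]]
contact_force: [0.2, -2.8, 6.9]
gripper_width: -0.0001
```

```bash
python3 - <<'E'
from h import *
b=snap('side')
m=monitor.sense();p=np.array(m['position']);print(m['contact_force'],p)
d=p[:2]-C;r=np.hypot(*d);a0=np.degrees(np.arctan2(d[1],d[0])-YAW)%360;print(r,a0)
for k in range(0,25,4):print(k,rel(arc(a0-k,r,p[2])))
B=cv2.resize(b['image'][150:290,160:330],(680,560),interpolation=cv2.INTER_CUBIC)
cv2.imwrite('pics/c3.png',cv2.convertScaleAbs(B,alpha=1.6))
E
```

```text
[-0.28780547 -2.82019261  6.67728982] [0.44737875 0.0152101  0.06196632]
0.03597878484738366 181.78938525723638
0 [ 0. -0. -0.]
4 [-0.   -0.25 -0.  ]
8 [ 0.01 -0.5  -0.  ]
12 [ 0.04 -0.75 -0.  ]
16 [ 0.09 -1.   -0.  ]
20 [ 0.15 -1.24 -0.  ]
24 [ 0.24 -1.48 -0.  ]
```

View pics/c3.png

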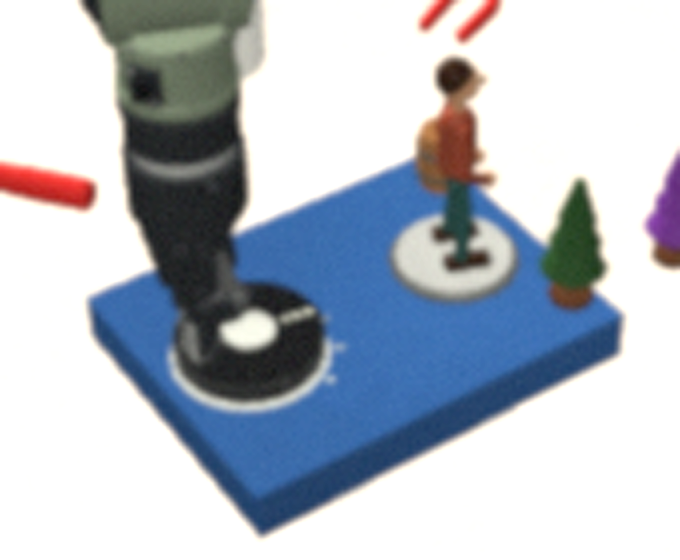

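The dial is turning clockwise with the fingertip and the figure has begun turning towards the tree. I'll continue, pressing slightly harder.

Call:
carry_out(
  targets=[
    {"dp":[0,-0.3,0.01],"dr":[0,0,0],"gripper":0},
    {"dp":[0.01,-0.5,0.01],"dr":[0,0,0],"gripper":0},
    {"dp":[0.04,-0.75,0.01],"dr":[0,0,0],"gripper":0},
    {"dp":[0.08,-0.95,0.01],"dr":[0,0,0],"gripper":0},
    {"dp":[0.08,-0.95,0.01],"dr":[0,0,0],"gripper":0},
  ],
)

```text
clock: 4.45
position: [0.446, 0.0255, 0.0619]
tcp_rot: [[0.975, 0.223, 0.003], [0.223, -0.975, 0.0], [0.003, 0.0, -1.0]]
contact_force: [0.2, 0.8, 9.0]
gripper_width: -0.0001
```

```bash
python3 - <<'E'
from h import *
b=snap('side')
m=monitor.sense();p=np.array(m['position']);print(m['contact_force'],p)
d=p[:2]-C;r=np.hypot(*d);a0=np.degrees(np.arctan2(d[1],d[0])-YAW)%360;print(r,a0)
B=cv2.resize(b['image'][150:290,160:330],(680,560),interpolation=cv2.INTER_CUBIC)
cv2.imwrite('pics/c4.png',cv2.convertScaleAbs(B,alpha=1.6))
for k in range(-5,6):
    t=YAW+np.radians(-k*6); print(-k*6,((proj(b,[*(C+.04*np.array([np.cos(t),np.sin(t)])),.062])-[160,150])*4).round())
E
```

```text
[0.1083912  1.88909323 8.32419607] [0.44598009 0.02548837 0.06193771]
0.036023215590302325 165.22321768885942
30 [273. 290.]
24 [279. 292.]
18 [284. 295.]
12 [288. 297.]
6 [292. 300.]
0 [296. 304.]
-6 [299. 307.]
-12 [301. 311.]
-18 [303. 315.]
-24 [305. 319.]
-30 [305. 323.]
```

View pics/c4.png

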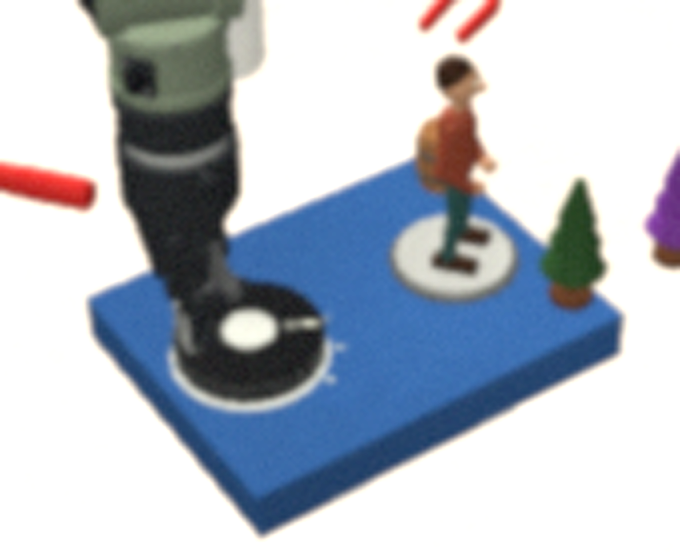

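The force on the finger now points forward (+y), so the hump is passed. I'll lift straight off and check.

Call:
carry_out(
  targets=[
    {"dp":[0,0,-3],"dr":[0,0,0],"gripper":0},
    {"dp":[0,0,-6],"dr":[0,0,0],"gripper":0},
    {"dp":[0,0,-10],"dr":[0,0,0],"gripper":0},
    {"dp":[0,0,-14],"dr":[0,0,0],"gripper":0},
    {"dp":[0,0,-14],"dr":[0,0,0],"gripper":0},
    {"dp":[0,0,-14],"dr":[0,0,0],"gripper":0},
  ],
)

```text
clock: 5.1
position: [0.4451, 0.0252, 0.2015]
tcp_rot: [[0.975, 0.223, 0.002], [0.223, -0.975, -0.0], [0.002, 0.001, -1.0]]
contact_force: [-0.5, 0.6, -0.1]
gripper_width: -0.0
```

```bash
python3 - <<'E'
from h import *
b=snap('side')
m=monitor.sense();print(m['contact_force'],m['position'],rel(np.array([.459,-.312,.20])))
im=b['image']
B=cv2.resize(im[205:265,185:265],(800,600),interpolation=cv2.INTER_CUBIC)
B=cv2.convertScaleAbs(B,alpha=1.6)
for k,c in ((30,(255,0,255)),(0,(0,255,0)),(-30,(0,0,255)),(-60,(255,255,0))):
    t=YAW+np.radians(k)
    for r,z in ((.045,.062),(.06,.04)):
        q=(proj(b,[*(C+r*np.array([np.cos(t),np.sin(t)])),z])-[185,205])*10
        cv2.circle(B,(int(q[0]),int(q[1])),5,c,-1)
cv2.imwrite('pics/c5.png',B)
s0=cv2.imread('pics/s0.png');d=cv2.absdiff(s0,im).max(2)
E
```

```text
[ 0.97150694 -0.54194022  0.0948612 ] [0.44412808 0.02525933 0.20038315] [-6.07 33.21  0.04]
```

View pics/c5.png

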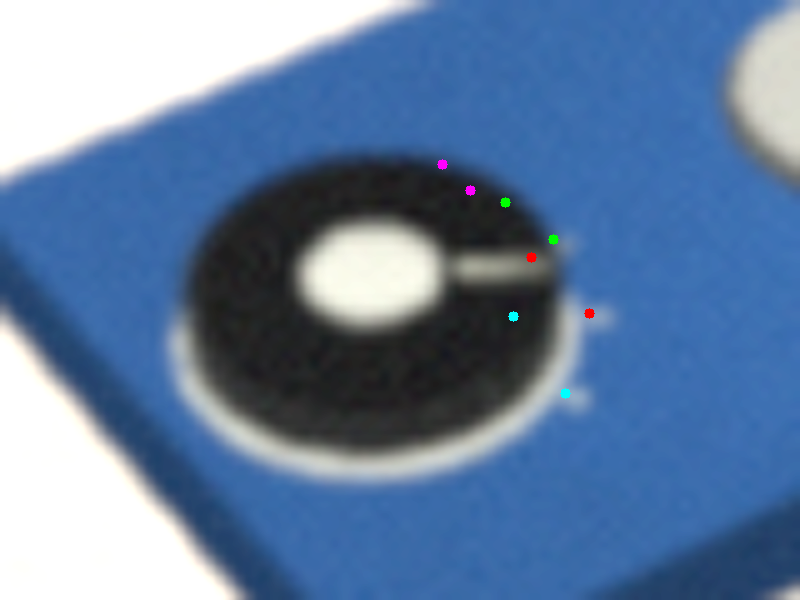

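The white line sits on the -30° mark (red predictions, within 1–2 px), so the dial is settled in the tree's detent. Next, the shutter.

Call:
carry_out(
  targets=[
    {"dp":[-2,11,0],"dr":[0,0,0],"gripper":0},
    {"dp":[-2,11,0],"dr":[0,0,0],"gripper":0},
    {"dp":[-4,22,0],"dr":[0,0,0],"gripper":0},
    {"dp":[-4,22,0],"dr":[0,0,0],"gripper":0},
    {"dp":[-4,22,0],"dr":[0,0,0],"gripper":0},
    {"dp":[-6.1,33.2,0],"dr":[0,0,0],"gripper":0},
    {"dp":[-6.1,33.2,0],"dr":[0,0,0],"gripper":0},
    {"dp":[-6.1,33.2,0],"dr":[0,0,0],"gripper":0},
    {"dp":[-6.1,33.2,0],"dr":[0,0,0],"gripper":0},
    {"dp":[-6.1,33.2,4],"dr":[0,0,0],"gripper":0},
    {"dp":[-6.1,33.2,8],"dr":[0,0,0],"gripper":0},
    {"dp":[-6.1,33.2,12],"dr":[0,0,0],"gripper":0},
    {"dp":[-6.1,33.2,14],"dr":[0,0,0],"gripper":0},
    {"dp":[-6.1,33.2,14],"dr":[0,0,0],"gripper":0},
    {"dp":[-6.1,33.2,14],"dr":[0,0,0],"gripper":0},
  ],
)

```text
clock: 6.65
position: [0.4588, -0.3104, 0.0606]
tcp_rot: [[0.975, 0.224, -0.001], [0.224, -0.975, 0.002], [-0.001, -0.002, -1.0]]
contact_force: [-0.7, -0.3, 0.7]
gripper_width: 0.0001
```

```bash
python3 - <<'E'
from h import *
b=snap('side')
m=monitor.sense();print(m['contact_force'],m['position'],rel(np.array([.459,-.312,.042])))
B=cv2.resize(b['image'][290:380,200:320],(800,600),interpolation=cv2.INTER_CUBIC)
B=cv2.convertScaleAbs(B,alpha=1.6)
cv2.imwrite('pics/c6.png',B)
E
```

```text
[ 0.11532031 -0.12807336 -0.19941945] [ 0.45959202 -0.31138111  0.06168912] [-0.07  0.05  1.97]
```

View pics/c6.png

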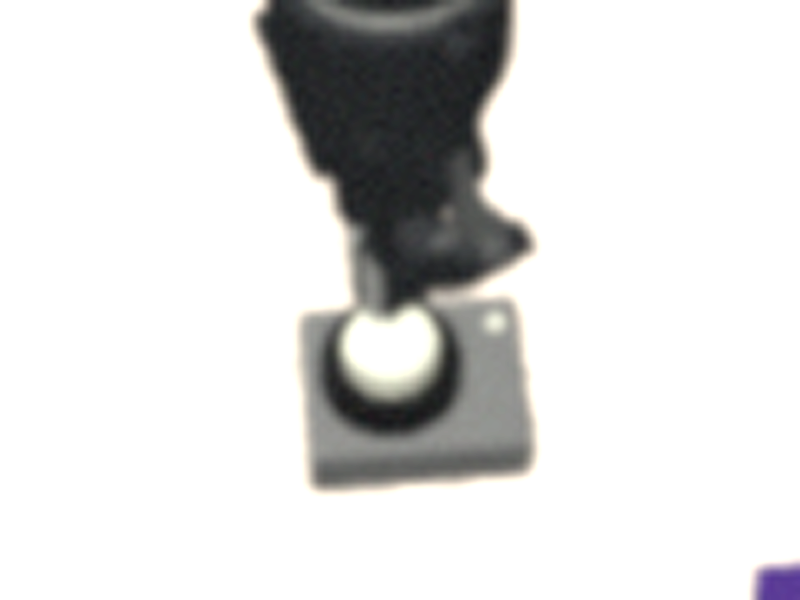

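The fingertip stands 20 mm above the button centre (crop (390,350)). Press down.

Call:
carry_out(
  targets=[
    {"dp":[0,0,1.2],"dr":[0,0,0],"gripper":0},
    {"dp":[0,0,1.8],"dr":[0,0,0],"gripper":0},
    {"dp":[0,0,2.2],"dr":[0,0,0],"gripper":0},
    {"dp":[0,0,2.4],"dr":[0,0,0],"gripper":0},
    {"dp":[0,0,2.5],"dr":[0,0,0],"gripper":0},
    {"dp":[0,0,2.5],"dr":[0,0,0],"gripper":0},
  ],
)

```text
clock: 7.3
position: [0.4594, -0.3121, 0.0362]
tcp_rot: [[0.975, 0.223, 0.001], [0.223, -0.975, -0.0], [0.001, 0.0, -1.0]]
contact_force: [0.6, 0.7, 5.1]
gripper_width: 0.0002
```

Call:
carry_out(
  targets=[
    {"dp":[0,0,0.05],"dr":[0,0,0],"gripper":0},
    {"dp":[0,0,0.05],"dr":[0,0,0],"gripper":0},
    {"dp":[0,0,0.05],"dr":[0,0,0],"gripper":0},
  ],
)

```text
clock: 7.6
position: [0.4594, -0.3121, 0.036]
tcp_rot: [[0.975, 0.223, 0.001], [0.223, -0.975, -0.0], [0.001, 0.0, -1.0]]
contact_force: [-0.3, 2.4, 6.9]
gripper_width: -0.0001
```

Call:
carry_out(
  targets=[
    {"dp":[0,0,0.05],"dr":[0,0,0],"gripper":0},
    {"dp":[0,0,0.05],"dr":[0,0,0],"gripper":0},
  ],
)

```text
clock: 7.8
position: [0.4594, -0.3121, 0.036]
tcp_rot: [[0.975, 0.223, 0.001], [0.223, -0.975, -0.0], [0.001, 0.001, -1.0]]
contact_force: [-1.6, 2.3, 10.4]
gripper_width: -0.0003
```

The button has bottomed: the force reached 10 N with no further motion. I'll lift off and check.

Call:
carry_out(
  targets=[
    {"dp":[0,0,-3],"dr":[0,0,0],"gripper":0},
    {"dp":[0,0,-7],"dr":[0,0,0],"gripper":0},
    {"dp":[0,0,-11],"dr":[0,0,0],"gripper":0},
    {"dp":[0,0,-15],"dr":[0,0,0],"gripper":0},
    {"dp":[0,2,-15],"dr":[0,0,0],"gripper":0},
    {"dp":[0,6,-15],"dr":[0,0,0],"gripper":0},
    {"dp":[0,10,-15],"dr":[0,0,0],"gripper":0},
    {"dp":[0,10,-15],"dr":[0,0,0],"gripper":0},
    {"dp":[0,10,-15],"dr":[0,0,0],"gripper":0},
  ],
)

```text
clock: 8.7
position: [0.4807, -0.4098, 0.1838]
tcp_rot: [[0.975, 0.222, -0.001], [0.222, -0.975, 0.001], [-0.001, -0.002, -1.0]]
contact_force: [0.3, 0.2, -0.3]
gripper_width: 0.0
```

```bash
python3 - <<'E'
from h import *
b=snap('side');a=snap('top')
m=monitor.sense();print(m['clock'],m['contact_force'],m['position'])
A=cv2.resize(a['image'][140:310,180:430],(500,340));B=cv2.resize(b['image'][130:370,150:350],(300,340))
cv2.imwrite('pics/c7.png',cv2.convertScaleAbs(np.hstack([A,B]),alpha=1.6))
E
```

```text
8.8 [-0.6708099  -0.47127882  0.14589   ] [ 0.48075565 -0.40841942  0.18425968]
```

View pics/c7.png

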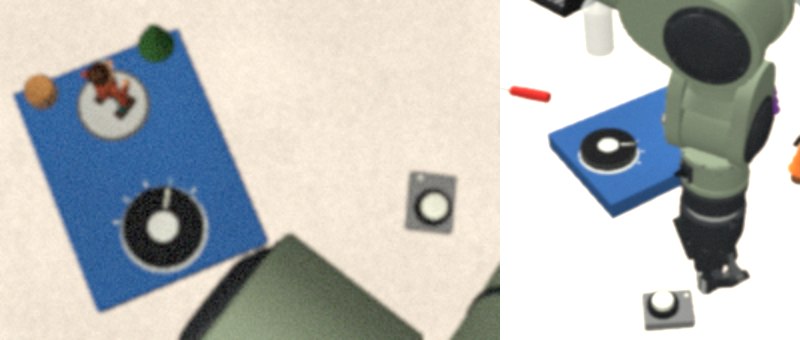

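The dial line points at the next mark on the tree's side (crop (167,190)) and the figure faces the tree. The tree and barrel are unmoved, the button is up, and the robot is clear of everything.

```bash
python3 -c "
from station import job
print(job.sign_off())"
```

```text
the job is handed in; nothing more can be done
None
```

The job is done and handed in. I turned the dial one click clockwise to the -30° detent with a fingertip, because the green tree stands on the stage's -y side. I then pressed the shutter button until it stopped and let it come back up.

- **Dial:** the last picture shows the line at the next mark on the tree's side and the figure facing the tree.
- **Shutter:** the button bottomed at tip height 36 mm with about 10 N, and it looks up again in the last picture.
- **Surroundings:** the tree and barrel look unmoved, and the arm is clear with no contact force. I did not check the clay or the tools separately, but the arm never went near them.
- **Disagreement:** my first side-view estimates were off from the top view by 6–8 mm for the dial and about 20 mm for the button. I used the top-view values, and both contacts landed where planned.

No final check failed. The run took about 9 s of robot time.

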